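# Draw the fuses of the side-bender heat controller

## Task

The heat controller of the side-bending machine is to be made dead for repair: first press its stop button fully down and let it come up again, so that no fuse is drawn under load. Then pull the three fuses out of their spring clips one at a time, laying each gently flat on the floor of the wooden tray before you draw the next; none may be dropped or lie on top of another. Leave the solid metal neutral link in its clips and do not disturb anything else on the bench.

Things in the scene. Friction and masses are not known exactly. Their poses are not given: they have to be found in the camera images.
- controller: Heat controller, cover off: grey chassis 180 (its x) x 320 (its y) mm, fixed to the bench; origin under its centre on the bench, z up. A row of four fuse places runs along its y, a heat sink along its back. The grey control housing at its right end (y = -156 to -90 mm, all along x) is 61 mm high and carries the stop button near the front and a dial, 80 mm high, near the back.
- fuse_row (a point): Centre of the row of four fuse places, on the fuses' axes, 40 mm above the bench; axes as the controller. The places lie 81 and 27 mm either side along y; in each a fuse or the link lies along x. 34 mm are free between neighbours. Between its clips a fuse's middle 46 mm is free to grasp, with open space down to 14 mm above the bench for x within 14 mm; rails 27 mm and barriers 41 mm high beyond.
- clip_lip (a point): Lip of the rear clip of the place nearest the control housing, 53 mm above the bench. Each place has two such brass spring clips, 30 mm either side of its middle along x, 12 mm wide along x, 26 mm across y, and nothing else holds the fuse. The leaves close over the ferrules: a straight pull upward of about 10 to 16 N snaps a fuse out within its first 12 mm of rise.
- heat_sink_top (a point): Centre of the top of the finned aluminium heat sink behind the fuses: 34 mm (controller x) x 226 mm (y), 61 mm high above the bench.
- stop_button_top (a point): Centre of the top face of the stop button, a round black push button 32 mm across in a steel collar 48 mm across, on the control housing; at rest its top is 83 mm above the bench. It is pressed straight down.
- stop_button (a joint): Travel of the stop button in m: 0 up, 0.006 fully down; spring return, about 5 N when fully down.
- fuse1_mid (a point): Centre of a cartridge fuse: white ceramic barrel 19 mm in diameter with a brass ferrule 20.4 mm in diameter and 17 mm long on each end, 76 mm long over all, about 60 g; its x axis is the fuse's long axis. Which place it is in varies.
- fuse2_mid (a point): Centre of a cartridge fuse: white ceramic barrel 19 mm in diameter with a brass ferrule 20.4 mm in diameter and 17 mm long on each end, 76 mm long over all, about 60 g; its x axis is the fuse's long axis. Which place it is in varies.
- fuse3_mid (a point): Centre of a cartridge fuse: white ceramic barrel 19 mm in diameter with a brass ferrule 20.4 mm in diameter and 17 mm long on each end, 76 mm long over all, about 60 g; its x axis is the fuse's long axis. Which place it is in varies.
- link_mid (a point): Centre of the solid neutral link: same length and ferrules as the fuses, but with a bare thin metal bar 13 mm in diameter between them; its x axis is its long axis. It shares the row with the fuses, in a place that varies, and stays there.
- tray: Open wooden tray, 132 (its x) x 232 (its y) mm outside, 28 mm high, walls 6 mm thick, floor 5 mm thick (its top is 5 mm above the bench), fixed to the bench; origin under its centre on the bench, z up. A fuse lying on its floor has its axis 15 mm above the bench. The end towards tray +y is taken up by a roll of tape; the rest is free.
- tape_roll: Roll of yellow masking tape 50 mm in diameter, 19 mm high, lying flat in the tray, 72 to 84 mm from the tray's centre towards tray +y, so that at least 155 mm of the tray's inner length stay free beside it; origin at the centre of its underside. Stays where it is.
- glue_bottle: Glue bottle standing between controller and tray, 58 mm in diameter, 226 mm high; origin at the centre of its foot. Stays upright where it is.
- wax_cylinder: Upright wax-coloured cylinder 80 mm in diameter, 159 mm high, behind the tray; origin at the centre of its foot. Stays where it is.
Things that resemble listed ones, but are neither listed nor needed, are in the scene too. What is shaped like the part that bears fuse3_mid but blue or red is not meant.

How it is judged:
By the outcome, as a careful person would: the job done as asked, in the order asked, and still so for the second after the job is handed in, with the robot touching nothing.
It also fails if it takes over 72 s, if anything falls off the work surface, if the arm or the gripper's body presses on something with over 40 N, if the wrist force passes 120 N, or if a joint passes its speed limit or range.

## Robot

A 6-joint arm with a two-finger parallel gripper is mounted at the origin on a cart in front of the work surface, level with it; the furniture and walls round the work are solid. World frame = base frame: x ahead of the robot, y to its left, z up, the work surface at z = 0. Lengths are in mm, angles in rad, forces in N, time in s.
With the tool pointing down it reaches from about 375 to 975 mm from the base axis. Payload 3.8 kg.
Tool frame: the origin (TCP) lies midway between the tips of the shut fingers; the grasp point (between the pads) lies 19 mm behind it (arm.pinch_z is the distance from the TCP to the grasp point, in mm); z points along the fingers, y is the line along which they close (so a half turn about z gives the same grasp; the last joint's range is limited). The gripper opens to 85 mm and grips with 20 to 120 N. Pads are 22 mm wide; open, the fingers measure 114 mm over their backs; the gripper's body (76 mm by 85 mm) begins 54 mm behind the grasp point. The pads swing forward as they close: fully open they stand 13 mm farther back than shut.
Start: joints at [-1.243, 0.264, 1.604, -0, 1.274, -0.037], TCP at [240.809, -630.578, 231.28] pointing down, gripper open.
Joint ranges: [-2.63, 2.63], [-0.94, 2.18], [0.31, 2.57], [-1.31, 4.45], [0, 2.66], [-2.55, 2.55]. Speed limits (rad/s): [2.57, 2.57, 3.14, 3.14, 3.14, 3.14].

## Interface

Orientations are given as a rotation vector (axis times angle).
In Python, from bench import arm gives the robot as it stands. The module is installed in compiled form; this text tells all that it offers.
- The arm moves only by the shell command python3 -m inch 'ROWS'. ROWS is a JSON object of lists of equal length, an entry for each row: "linear": the shift along the world's x, y, z each as a share of 0.15 m, from -1 to 1, a list of three; "twist": the turn about the world's z as a share of 180 degrees, from -1 to 1; "gripper": the gripper command: -1 is fully open, 1 is shut, values between are in proportion. A call has 1 to 20 rows; each row is the pose to reach, as a shift and turn from the pose commanded when the call began, turning the shorter way round; what a row does not reach only later rows make up. A row lasts 1/10 s, in which the tool goes at most 50 mm and 8.59 degrees, less where a joint would pass 70% of its speed; a pose out of reach is approached as far as the arm can. A call with a number of a shift or a turn outside -1 to 1 is refused whole. A call with a gripper value outside its range is refused whole. The fingers move at their own pace and stop on an object; the grip force is fixed at half the most. Time passes only in rows, so rows that repeat a pose let the fingers close. It gives the time, the measured TCP pose, the force and the opening at its end, in the units of the state.
- arm.state(): the state, without advancing time (a new reading comes with each control period).
- arm.camera(name): name is "side" or "top"; returns the picture (480x640x3 uint8, red, green, blue); there is no depth.
- arm.get_calibration(name): a dict with "K" (3x3 intrinsics, pixels), "rvec" (rotation vector, rad) and "tvec" (3), from world to camera coordinates, as OpenCV has them. Camera axes: x right, y down, z forward; pixel columns grow to the right and rows downward; lengths in mm; the calibration is good to about 2 mm. A picture is of the moment at which its call begins. get_calibration takes no time and is no camera call.
- arm.sign_off(): hands the job in, once; it reports no verdict.
The state is a dict: "time": time; "qpos": joint angles; "joint_velocities": joint speeds; "effort": joint torques, N m; "position": TCP position; "ee_rot": TCP orientation; "ft_force": force on the tool from outside, world axes, zero at the start; "wrist_torque": the same for the moment, N m; "grip_width": opening from 0.0 (shut) to 1.0 (fully open).
Only numpy, scipy, OpenCV 4.12 (cv2) and the standard library are available. Lean on these libraries where they do the work, as an engineer would, in place of code of your own. Each camera call takes 0.05 s, during which the arm holds its last target. There are 200 camera calls.

## Working session

There is one attempt and no reset: what is moved stays moved. The work goes in short steps, Python scripts to look and compute and a shell command to move; the robot and the scene stay as the last step left them, time stands still between calls to the robot, and variables do not carry over. Pictures are saved under pics/ and viewed, on a budget of 10 in all, crops included, one or two more only if the job needs it, and the job is handed in when it is done.

```bash
mkdir -p pics
python3 - <<'E'
from bench import arm
import cv2,numpy as np
for n in("top","side"):
    cv2.imwrite(f"pics/{n}0.png",arm.camera(n)[:,:,::-1])
    c=arm.get_calibration(n);print(n,{k:np.round(v,3).tolist() for k,v in c.items()})
s=arm.state();print(s["time"],s["position"],s["ee_rot"],s["ft_force"],arm.pinch_z)
E
```

```text
top {'K': [[612.219, 0.0, 328.461], [0.0, 612.219, 244.941], [0.0, 0.0, 1.0]], 'rvec': [2.142, -2.202, 0.127], 'tvec': [76.778, 625.498, 1345.521]}
side {'K': [[571.169, 0.0, 321.104], [0.0, 571.169, 244.811], [0.0, 0.0, 1.0]], 'rvec': [0.728, -2.307, 1.451], 'tvec': [527.709, 207.78, 1113.133]}
0.1 [ 240.59852041 -629.93596861  230.05004344] [-3.08742255e+00 -5.69531737e-01  5.12130308e-04] [ 0.62893129 -0.08479002 -0.17995834] 18.700000000000003
```

View pics/top0.png

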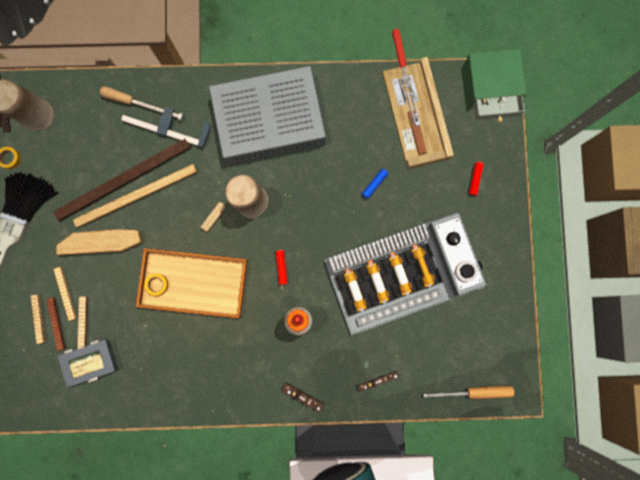

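View pics/side0.png

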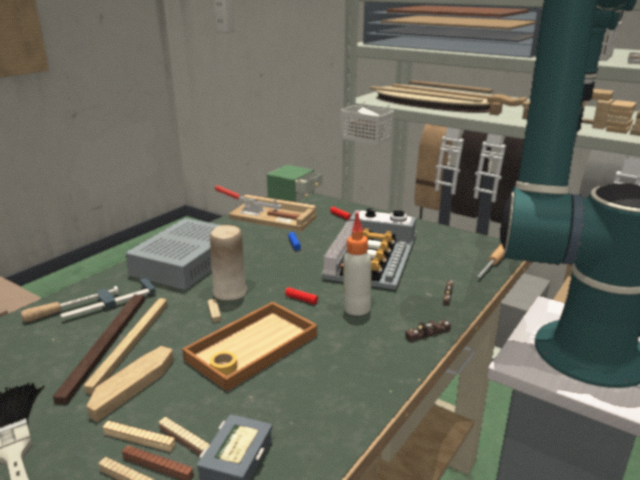

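Top view: white-barrelled fuses at (354,290), (377,281) and (400,273). The all-brass part at (422,266) is the link. Stop button in its collar is at (464,270), with the dial at (453,239). Blue and red cylinders at (375,183), (476,178) and (282,267) are decoys. The tray is at (191,284), with tape at (157,285) on its left, which is +y. The bottle is at (298,320) and the wax cylinder at (247,197).

```bash
cat > h.py <<'E'
import numpy as np,cv2
from bench import arm
def w(n,u,v,z):
    c=arm.get_calibration(n);R=cv2.Rodrigues(np.array(c["rvec"],float))[0];K=np.array(c["K"]);t=np.array(c["tvec"],float).ravel()
    o=-R.T@t;d=R.T@np.linalg.inv(K)@[u,v,1];return o+d*(z-o[2])/d[2]
def p(n,P):
    c=arm.get_calibration(n);return cv2.projectPoints(np.array(P,float).reshape(-1,1,3),np.array(c["rvec"],float),np.array(c["tvec"],float),np.array(c["K"]),None)[0][:,0]
E
python3 - <<'E'
from h import *
im=cv2.imread("pics/top0.png")
c=cv2.resize(im[205:340,320:490],None,fx=4.5,fy=4.4,interpolation=cv2.INTER_CUBIC);cv2.imwrite("pics/crop.png",c);print(c.shape)
for n,u,v,z in [("f",354,290,40),("f",377,281,40),("f",400,273,40),("link",422,266,40),("btn",464,270,83),("dial",453,239,80),
 ("tray",145,249,28),("tray",246,259,28),("tray",240,318,28),("tray",137,308,28),("tape",157,285,24),("bottle",298,320,226),("wax",240,188,159)]: print(n,w("top",u,v,z).round(0))
E
```

```text
(594, 765, 3)
f [524.   6.  40.]
f [543. -46.  40.]
f [559. -98.  40.]
link [ 574. -148.   40.]
btn [ 560. -232.   83.]
dial [ 628. -212.   80.]
tray [630. 473.  28.]
tray [601. 246.  28.]
tray [470. 261.  28.]
tray [498. 490.  28.]
tape [548. 447.  24.]
bottle [464. 124. 226.]
wax [737. 240. 159.]
```

View pics/crop.png

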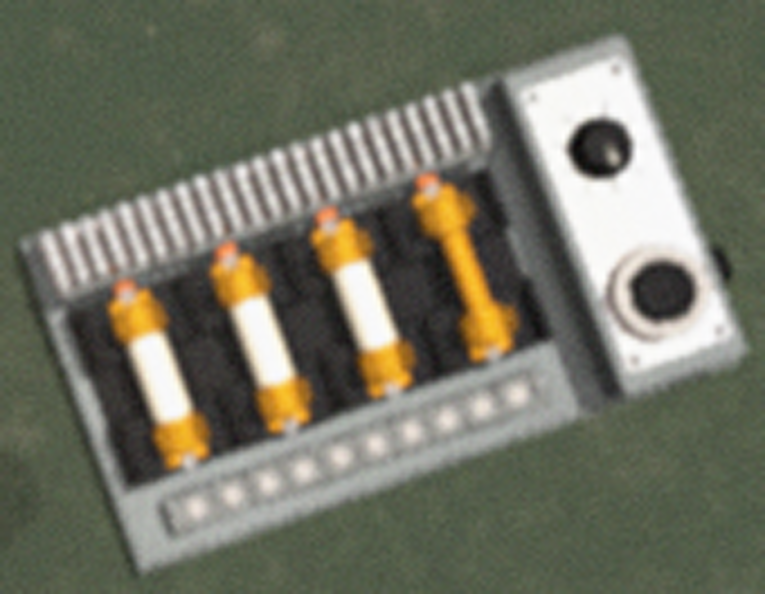

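The crop confirms three white barrels in the left places. The bare bar (link) is in the fourth place, next to the housing, and the collared stop button is at the front. Next I fit the row and tray.

Run:
```python
from h import *
C=lambda x,y:(320+x/4.5-.4,205+y/4.4-.4)
px=[C(160,377),C(265,337),C(366,305),C(468,270)]
P=np.array([w("top",*q,40) for q in px])[:,:2];B=w("top",*C(663,291),83)
print(P.round(1).tolist(),B.round(1))
s=np.array([81,27,-27,-81]);yv=(s@P)/(s@s);c=P.mean(0);print("len",np.linalg.norm(yv));yv/=np.linalg.norm(yv)
yaw=np.arctan2(-yv[0],yv[1]);print("ctr",c,"yaw",np.degrees(yaw));print("fit",(c+s[:,None]*yv).round(1).tolist())
xv=np.array([yv[1],-yv[0]]);d=B[:2]-c;print("btn ctrl-frame rel row",d@xv,d@yv)
T=np.array([w("top",*q,28)[:2] for q in[(145,249),(246,259),(240,318),(137,308)]]);tc=T.mean(0);ty=(T[0]+T[3]-T[1]-T[2]);print("tray",tc,np.linalg.norm(ty)/2,np.linalg.norm(T[0]+T[1]-T[2]-T[3])/2);ty/=np.linalg.norm(ty)
print("tray yaw",np.degrees(np.arctan2(-ty[0],ty[1])),[(tc+a*ty).round(1).tolist() for a in(-75,-28,19)])
R=cv2.Rodrigues(arm.state()["ee_rot"])[0];print("tool yaw",np.degrees(np.arctan2(R[1,0],R[0,0])))
# side check
print(p("side",[*[(a,b,40) for a,b in c+s[:,None]*yv],B]).round(0).tolist())
side=cv2.imread("pics/side0.png")
for q in p("side",[*[(a,b,40) for a,b in c+s[:,None]*yv],B,*[(*(tc+a*ty),5) for a in(-75,-28,19)]]): cv2.circle(side,tuple(int(4*k) for k in q),6,(255,0,255),1,shift=2)
cv2.imwrite("pics/sc.png",cv2.resize(side[190:390,180:430],None,fx=3,fy=3))
```

```text
[[523.7, 3.1], [542.4, -49.5], [557.3, -100.2], [573.6, -151.6]] [ 557.8 -237.9   83. ]
len 1.0011366156107238
ctr [549.25048082 -74.57294575] yaw 17.73160030907206
fit [[524.6, 2.6], [541.0, -48.9], [557.5, -100.3], [573.9, -151.7]]
btn ctrl-frame rel row -41.565043076231994 -158.139658484759
tray [549.70020335 367.32986932] 229.54596168151645 132.5906316925431
tray yaw -7.1799872819752935 [[540.3, 292.9], [546.2, 339.5], [552.1, 386.2]]
tool yaw 20.903520521820774
[[361.0, 262.0], [367.0, 253.0], [371.0, 244.0], [376.0, 235.0], [398.0, 211.0]]
```

View pics/sc.png

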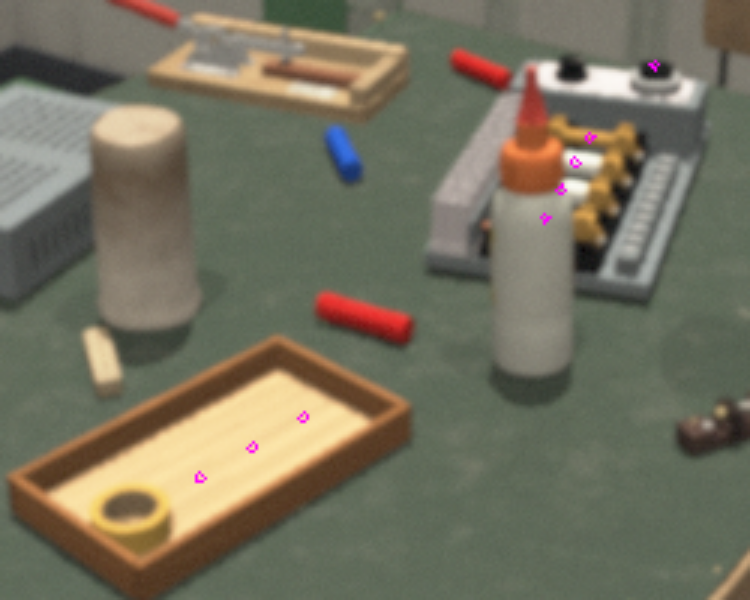

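Projected points sit on the link, fuses, button and tray floor in the side view, so the measurements agree. Moving to the button.

```bash
python3 -m inch '{"linear":[[1,1,0],[1,1,0],[1,1,0],[1,1,0],[1,1,0]],"twist":[-0.0176,-0.0176,-0.0176,-0.0176,-0.0176],"gripper":[1,1,1,1,1]}'; python3 -m inch '{"linear":[[1,1,0],[1,1,0],[1,1,0],[1,1,0],[1,1,0],[1,1,0]],"twist":[0,0,0,0,0,0],"gripper":[1,1,1,1,1,1]}'; python3 -m inch '{"linear":[[0.113,0.618,-0.8],[0.113,0.618,-0.8],[0.113,0.618,-0.8],[0.113,0.618,-0.8],[0.113,0.618,-0.8],[0.113,0.618,-0.8]],"twist":[0,0,0,0,0,0],"gripper":[1,1,1,1,1,1]}'
```

```text
time: 0.6
position: [393.6, -476.7, 230.7]
ee_rot: [-3.101, -0.49, -0.002]
ft_force: [-0.4, -0.0, -0.3]
grip_width: 0.145
time: 1.2
position: [541.6, -329.4, 230.7]
ee_rot: [-3.103, -0.489, 0.001]
ft_force: [0.4, -0.0, -1.0]
grip_width: -0.002
time: 1.8
position: [558.4, -240.4, 113.0]
ee_rot: [3.102, 0.482, 0.003]
ft_force: [0.6, -0.5, 0.2]
grip_width: -0.002
```

```bash
python3 -m inch '{"linear":[[0,0,-0.1],[0,0,-0.17],[0,0,-0.2],[0,0,-0.22],[0,0,-0.235],[0,0,-0.235],[0,0,-0.235]],"twist":[0,0,0,0,0,0,0],"gripper":[1,1,1,1,1,1,1]}'
```

```text
time: 2.5
position: [557.4, -238.7, 77.5]
ee_rot: [3.103, 0.485, -0.002]
ft_force: [-5.9, -1.4, 8.8]
grip_width: -0.003
```

```bash
python3 -m inch '{"linear":[[0,0,-0.01],[0,0,-0.015],[0,0,-0.015]],"twist":[0,0,0],"gripper":[1,1,1]}'
python3 - <<'E'
from h import *
a=arm.camera("side")[180:260,340:440,::-1];cv2.imwrite("pics/press.png",cv2.resize(a,None,fx=6,fy=6,interpolation=cv2.INTER_CUBIC))
E
```

```text
time: 2.8
position: [557.5, -238.7, 77.3]
ee_rot: [3.103, 0.485, -0.002]
ft_force: [-9.1, 0.3, 19.7]
grip_width: 0.0
```

View pics/press.png

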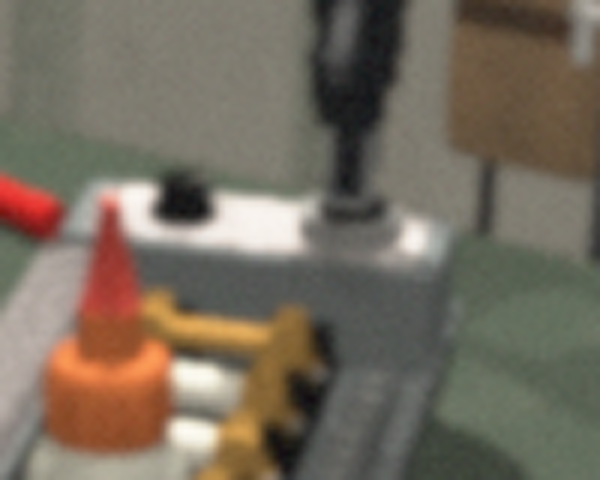

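The crop shows the fingers on the button centre, pushed into the collar. At 77.3 mm and 20 N it is on its hard stop. Releasing, then going above the first fuse (place next to the link).

```bash
python3 -m inch '{"linear":[[0,0,0.15],[0,0,0.4],[0,0,0.4],[-0.002,0.917,0.4],[-0.002,0.917,0.4],[-0.002,0.917,0.4],[-0.002,0.917,0.2],[-0.002,0.917,0.2],[-0.002,0.917,0.2]],"twist":[0,0,0,0,0,0,0,0,0],"gripper":[1,1,1,0,0,0,0,0,0]}'
python3 - <<'E'
from h import *
a=arm.camera("top")[200:340,310:500,::-1];b=arm.camera("side")[190:290,320:450,::-1]
cv2.imwrite("pics/appr.png",np.hstack([cv2.resize(a,(400,295)),cv2.resize(b,(383,295),interpolation=cv2.INTER_CUBIC)]))
E
```

```text
time: 3.75
position: [556.4, -100.1, 102.7]
ee_rot: [-3.103, -0.484, 0.004]
ft_force: [-1.1, -0.1, 0.5]
grip_width: 0.498
```

View pics/appr.png

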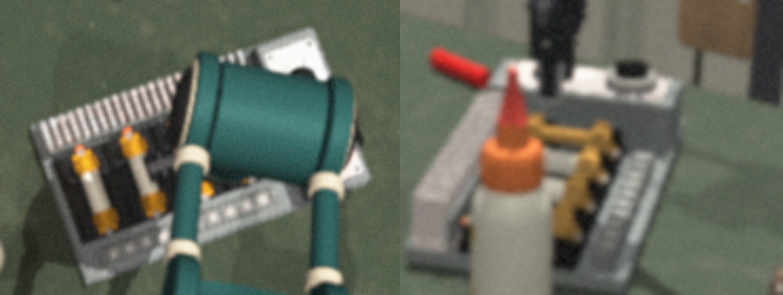

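The stop button is back up and the gripper is over the row. Descend with slow steps and close.

```bash
python3 -m inch '{"linear":[[0,0,-0.15],[0,0,-0.3],[0,0,-0.4],[0,0,-0.472],[0,0,-0.472]],"twist":[0,0,0,0,0],"gripper":[0,0,0,0,0]}';python3 -m inch '{"linear":[[0,0,0],[0,0,0],[0,0,0],[0,0,0],[0,0,0]],"twist":[0,0,0,0,0],"gripper":[1,1,1,1,1]}'
```

```text
time: 4.35
position: [556.4, -100.5, 31.7]
ee_rot: [-3.103, -0.483, 0.004]
ft_force: [-0.3, -0.8, -0.1]
grip_width: 0.498
time: 4.85
position: [558.1, -99.6, 34.2]
ee_rot: [-3.104, -0.484, -0.002]
ft_force: [-1.3, 5.2, 5.0]
grip_width: 0.196
```

```bash
python3 -m inch '{"linear":[[0,0,0.03],[0,0,0.07],[0,0,0.11],[0,0,0.15],[0,0,0.2],[0,0,0.35],[0,0,0.35]],"twist":[0,0,0,0,0,0,0],"gripper":[1,1,1,1,1,1,1]}'
python3 - <<'E'
from h import *
b=arm.camera("side")[140:270,310:450,::-1]
cv2.imwrite("pics/pull.png",cv2.resize(b,None,fx=4.2,fy=4.2,interpolation=cv2.INTER_CUBIC))
E
```

```text
time: 5.55
position: [560.8, -101.6, 89.5]
ee_rot: [3.101, 0.484, 0.011]
ft_force: [0.6, 0.1, 0.4]
grip_width: 0.199
```

View pics/pull.png

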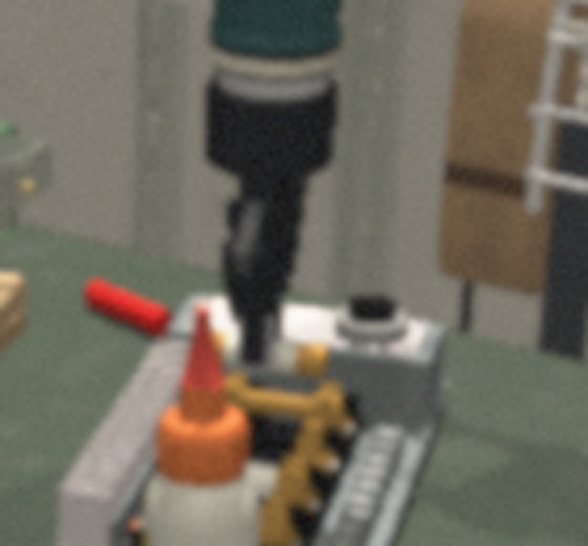

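The button is up and fuse 1 is free, held level near its middle (≈ px (374,224)). Carrying it over the bottle at 285 mm.

```bash
python3 -m inch '{"linear":[[0,0,0.3],[0,0,0.6],[0,0,0.9],[0,0,1],[0,0,1]],"twist":[0,0,0,0,0],"gripper":[1,1,1,1,1]}'; python3 -m inch '{"linear":[[0.1,0.2,0.2],[0.2,0.4,0.333],[0.27,0.7,0.333],[0.27,1,0.333],[0.27,1,0.333]],"twist":[-0.04,-0.08,-0.12,-0.1384,-0.1384],"gripper":[1,1,1,1,1]}';python3 -m inch '{"linear":[[0,0.3,0],[0,0.6,0],[0,0.9,0],[0,1,0],[0,1,0]],"twist":[0,0,0,0,0],"gripper":[1,1,1,1,1]}';python3 -m inch '{"linear":[[-0.1,0.2,0],[-0.3,0.45,0],[-0.385,0.621,-0.2],[-0.385,0.621,-0.5],[-0.385,0.621,-0.8],[-0.385,0.621,-1],[-0.385,0.621,-1]],"twist":[0,0,0,0,0,0,0],"gripper":[1,1,1,1,1,1,1]}'
```

```text
time: 6.1
position: [559.4, -101.0, 238.4]
ee_rot: [3.102, 0.484, 0.009]
ft_force: [-0.2, 0.2, -1.5]
grip_width: 0.196
time: 6.6
position: [596.5, 54.6, 281.4]
ee_rot: [-3.134, 0.19, 0.009]
ft_force: [-0.6, -1.0, 0.2]
grip_width: 0.197
time: 7.1
position: [596.7, 200.9, 282.0]
ee_rot: [3.134, -0.191, -0.007]
ft_force: [-0.5, -0.0, -1.1]
grip_width: 0.202
time: 7.8
position: [535.5, 288.5, 127.8]
ee_rot: [3.127, -0.198, -0.018]
ft_force: [-0.9, -0.8, -0.5]
grip_width: 0.197
```

```bash
python3 -m inch '{"linear":[[0,0,0],[0,0,0],[0,0,-0.3],[0,0,-0.5],[0,0,-0.6],[0,0,-0.65],[0,0,-0.65],[0,0,-0.65]],"twist":[0,0,0,0,0,0,0,0],"gripper":[1,1,1,1,1,1,1,1]}'
python3 - <<'E'
from h import *
b=arm.camera("side")[270:400,170:340,::-1]
cv2.imwrite("pics/tray1.png",cv2.resize(b,None,fx=4,fy=4,interpolation=cv2.INTER_CUBIC))
E
```

```text
time: 8.6
position: [541.8, 293.6, 39.9]
ee_rot: [-3.134, 0.196, -0.005]
ft_force: [-0.7, -0.3, 0.1]
grip_width: 0.196
```

View pics/tray1.png

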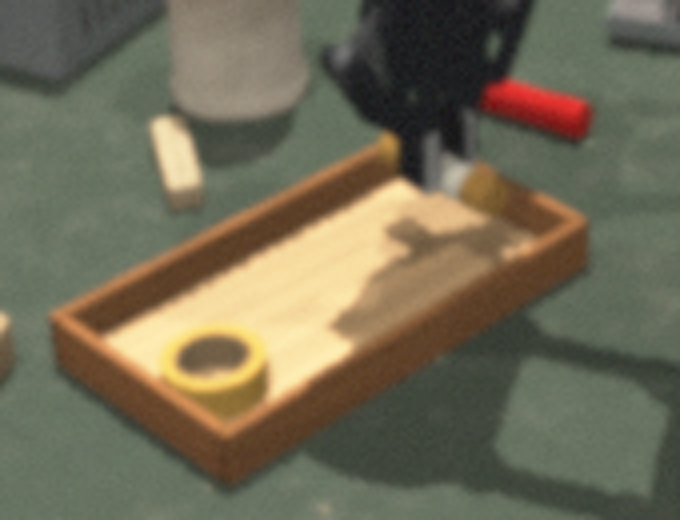

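Run:
```python
from h import *
for z in(44,48): print(w("side",280,312,z).round(1))
print(p("side",[(540.3+a*.992,292.9-a*.125,47) for a in(-38,0,38)]).round(1).tolist(), "crop px obs",[(170+x/4,270+y/4) for x,y in((387,148),(502,190))])
```

```text
[542.1 291.3  44. ]
[538.  296.2  48. ]
[[293.5, 318.3], [280.2, 311.3], [267.3, 304.7]] crop px obs [(266.75, 307.0), (295.5, 317.5)]
```

```bash
python3 -m inch '{"linear":[[0,0,-0.08],[0,0,-0.14],[0,0,-0.165],[0,0,-0.18],[0,0,-0.187],[0,0,-0.187]],"twist":[0,0,0,0,0,0],"gripper":[1,1,1,1,1,1]}';python3 -m inch '{"linear":[[0,0,-0.005],[0,0,-0.005]],"twist":[0,0],"gripper":[1,1]}'
```

```text
time: 9.25
position: [540.3, 292.9, 9.8]
ee_rot: [-3.135, 0.197, -0.0]
ft_force: [0.3, -1.2, -0.3]
grip_width: 0.198
time: 9.45
position: [540.6, 293.0, 9.5]
ee_rot: [-3.135, 0.197, -0.001]
ft_force: [-0.7, -0.8, 1.2]
grip_width: 0.198
```

```bash
python3 -m inch '{"linear":[[0,0,-0.007],[0,0,-0.007]],"twist":[0,0],"gripper":[1,1]}';python3 -m inch '{"linear":[[0,0,-0.007],[0,0,-0.007]],"twist":[0,0],"gripper":[1,1]}'
```

```text
time: 9.65
position: [540.7, 293.1, 9.5]
ee_rot: [-3.135, 0.197, -0.001]
ft_force: [-3.4, -0.7, 6.8]
grip_width: 0.198
time: 9.85
position: [540.7, 293.1, 9.4]
ee_rot: [-3.135, 0.197, -0.001]
ft_force: [-5.2, -3.2, 13.5]
grip_width: 0.198
```

Contact at 9.5 mm, as expected for a fuse on the floor. Ease the load, open a little, retract.

```bash
python3 -m inch '{"linear":[[0,0,0.012],[0,0,0.012],[0,0,0.012],[0,0,0.012],[0,0,0.012],[0,0,0.1],[0,0,0.25],[0,0,0.5],[0,0,0.8],[0,0,1],[0,0,1]],"twist":[0,0,0,0,0,0,0,0,0,0,0],"gripper":[0.6,0.3,0.3,0.3,0.3,0.3,0.3,0.3,0.3,0.3,0.3]}'
python3 - <<'E'
from h import *
b=arm.camera("side")[270:400,170:340,::-1]
cv2.imwrite("pics/tray2.png",cv2.resize(b,None,fx=4,fy=4,interpolation=cv2.INTER_CUBIC))
E
```

```text
time: 10.95
position: [544.3, 294.8, 164.9]
ee_rot: [-3.129, 0.196, -0.017]
ft_force: [0.1, 0.7, 0.8]
grip_width: 0.352
```

View pics/tray2.png

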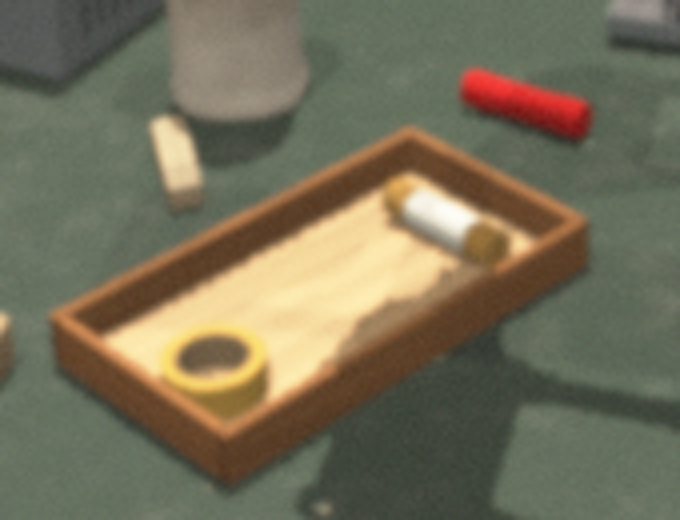

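Fuse 1 lies flat on the tray floor (crop (445,220)), clear of the walls. Going for fuse 2 at (541,-48.9).

```bash
python3 -m inch '{"linear":[[0,0,0.3],[0,0,0.6],[0.2,0,0.853],[0.385,-0.3,0.853],[0.385,-0.6,0.853],[0.385,-0.9,0.853],[0.385,-1,0.853]],"twist":[0,0,0,0,0,0,0],"gripper":[0.3,0.3,0.3,0.3,0.3,0.3,0.3]}'; python3 -m inch '{"linear":[[0,-0.3,0],[0,-0.6,0],[0,-0.9,0],[0,-1,0],[0,-1,0]],"twist":[0.04,0.08,0.12,0.1384,0.1384],"gripper":[0.3,0.3,0.3,0.3,0]}';python3 -m inch '{"linear":[[-0.2,-0.15,-0.1],[-0.38,-0.278,-0.3],[-0.38,-0.278,-0.6],[-0.38,-0.278,-0.9],[-0.38,-0.278,-1],[-0.38,-0.278,-1],[-0.38,-0.278,-1]],"twist":[0,0,0,0,0,0,0],"gripper":[0,0,0,0,0,0,0]}';python3 -m inch '{"linear":[[0,0,-0.2],[0,0,-0.4],[0,0,-0.5],[0,0,-0.6],[0,0,-0.681],[0,0,-0.681]],"twist":[0,0,0,0,0,0],"gripper":[0,0,0,0,0,0]}'
```

```text
time: 11.7
position: [597.1, 138.8, 283.2]
ee_rot: [3.133, -0.201, -0.005]
ft_force: [0.1, -0.1, -0.5]
grip_width: 0.348
time: 12.2
position: [597.3, -9.1, 283.6]
ee_rot: [-3.104, -0.479, 0.004]
ft_force: [-0.8, 0.2, 0.1]
grip_width: 0.492
time: 12.9
position: [542.2, -48.2, 136.2]
ee_rot: [3.104, 0.485, 0.002]
ft_force: [0.6, 0.1, 1.5]
grip_width: 0.499
time: 13.5
position: [540.3, -48.7, 31.8]
ee_rot: [-3.103, -0.484, 0.003]
ft_force: [-0.1, 0.1, 0.3]
grip_width: 0.5
```

```bash
python3 -m inch '{"linear":[[0,0,0],[0,0,0],[0,0,0],[0,0,0],[0,0,0],[0,0,0.03],[0,0,0.07],[0,0,0.11],[0,0,0.15],[0,0,0.2],[0,0,0.35],[0,0,0.35]],"twist":[0,0,0,0,0,0,0,0,0,0,0,0],"gripper":[1,1,1,1,1,1,1,1,1,1,1,1]}'; python3 -m inch '{"linear":[[0,0,0.3],[0,0,0.6],[0,0,0.9],[0,0,1],[0,0,1]],"twist":[0,0,0,0,0],"gripper":[1,1,1,1,1]}'; python3 -m inch '{"linear":[[0.1,0.1,0.2],[0.2,0.4,0.333],[0.38,0.7,0.333],[0.38,1,0.333],[0.38,1,0.333]],"twist":[-0.04,-0.08,-0.12,-0.1384,-0.1384],"gripper":[1,1,1,1,1]}';python3 -m inch '{"linear":[[0,0.3,0],[0,0.6,0],[0,0.9,0],[0,1,0],[0,1,0]],"twist":[0,0,0,0,0],"gripper":[1,1,1,1,1]}';python3 -m inch '{"linear":[[0,0.2,0],[-0.2,0.45,0],[-0.345,0.589,-0.2],[-0.345,0.589,-0.5],[-0.345,0.589,-0.8],[-0.345,0.589,-1],[-0.345,0.589,-1],[-0.345,0.589,-1]],"twist":[0,0,0,0,0,0,0,0],"gripper":[1,1,1,1,1,1,1,1]}'
```

```text
time: 14.7
position: [544.3, -49.8, 89.2]
ee_rot: [3.101, 0.484, 0.011]
ft_force: [0.9, -0.2, -0.6]
grip_width: 0.194
time: 15.2
position: [543.3, -49.5, 238.8]
ee_rot: [3.102, 0.484, 0.011]
ft_force: [0.2, -0.4, -0.7]
grip_width: 0.194
time: 15.7
position: [597.0, 106.3, 281.6]
ee_rot: [-3.134, 0.19, 0.008]
ft_force: [-0.0, -0.4, -0.6]
grip_width: 0.198
time: 16.2
position: [596.7, 252.4, 282.1]
ee_rot: [3.134, -0.191, -0.006]
ft_force: [-0.0, -0.1, -0.6]
grip_width: 0.193
time: 17.0
position: [546.1, 337.6, 134.4]
ee_rot: [3.133, -0.198, -0.003]
ft_force: [0.1, 0.3, -0.6]
grip_width: 0.197
```

Fuse 2 is held (width 0.197). Lower to 9.5 mm (Δ −126 mm), reading the force.

```bash
python3 -m inch '{"linear":[[0,0,-0.25],[0,0,-0.45],[0,0,-0.6],[0,0,-0.7],[0,0,-0.77],[0,0,-0.81],[0,0,-0.83],[0,0,-0.84],[0,0,-0.84]],"twist":[0,0,0,0,0,0,0,0,0],"gripper":[1,1,1,1,1,1,1,1,1]}';python3 -m inch '{"linear":[[0,0,-0.007],[0,0,-0.007]],"twist":[0,0],"gripper":[1,1]}'
```

```text
time: 17.9
position: [546.7, 339.8, 10.0]
ee_rot: [-3.135, 0.197, -0.002]
ft_force: [-0.4, 0.9, 0.0]
grip_width: 0.198
time: 18.1
position: [546.9, 339.9, 9.3]
ee_rot: [-3.135, 0.196, -0.002]
ft_force: [-1.0, -0.7, 3.4]
grip_width: 0.196
```

```bash
python3 -m inch '{"linear":[[0,0,0.003],[0,0,0.003],[0,0,0.003],[0,0,0.003],[0,0,0.003],[0,0,0.1],[0,0,0.25],[0,0,0.5],[0,0,0.8],[0,0,1],[0,0,1]],"twist":[0,0,0,0,0,0,0,0,0,0,0],"gripper":[0.6,0.3,0.3,0.3,0.3,0.3,0.3,0.3,0.3,0.3,0.3]}'
python3 - <<'E'
from h import *
b=arm.camera("side")[190:390,170:420,::-1]
cv2.imwrite("pics/tray3.png",cv2.resize(b,None,fx=3,fy=3,interpolation=cv2.INTER_CUBIC))
E
```

```text
time: 19.2
position: [550.1, 341.7, 166.5]
ee_rot: [-3.128, 0.196, -0.017]
ft_force: [1.2, -0.3, 0.7]
grip_width: 0.35
```

View pics/tray3.png

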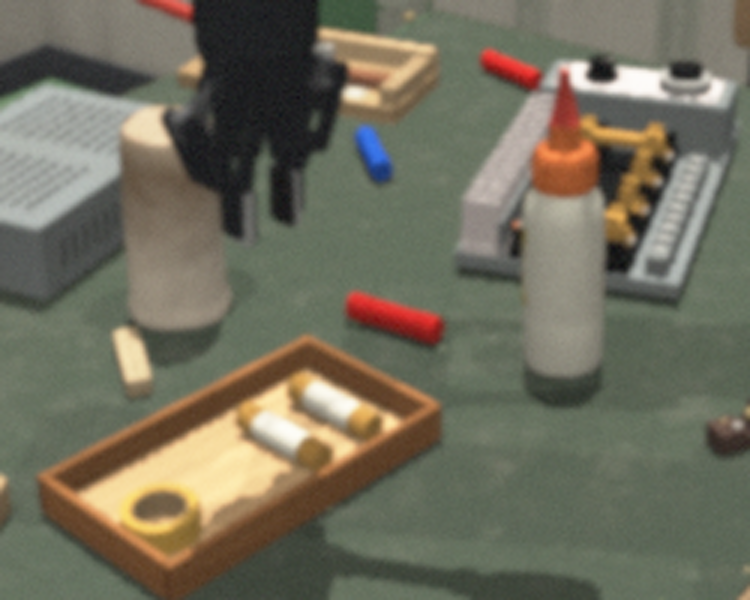

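Both fuses lie flat side by side at crop (285,437) and (335,403), with the link still in its clips at (625,135). Now fuse 3 at (524.6,2.6).

```bash
python3 -m inch '{"linear":[[0,0,0.3],[0,0,0.6],[0.2,0,0.845],[0.345,-0.3,0.845],[0.345,-0.6,0.845],[0.345,-0.9,0.845],[0.345,-1,0.845]],"twist":[0,0,0,0,0,0,0],"gripper":[0.3,0.3,0.3,0.3,0.3,0.3,0.3]}'; python3 -m inch '{"linear":[[0,-0.3,0],[0,-0.6,0],[0,-0.9,0],[0,-1,0],[0,-1,0]],"twist":[0.04,0.08,0.12,0.1384,0.1384],"gripper":[0.3,0.3,0.3,0.3,0]}';python3 -m inch '{"linear":[[-0.2,-0.15,0],[-0.489,-0.246,-0.2],[-0.489,-0.246,-0.5],[-0.489,-0.246,-0.8],[-0.489,-0.246,-1],[-0.489,-0.246,-1],[-0.489,-0.246,-1]],"twist":[0,0,0,0,0,0,0],"gripper":[0,0,0,0,0,0,0]}';python3 -m inch '{"linear":[[0,0,-0.2],[0,0,-0.4],[0,0,-0.5],[0,0,-0.6],[0,0,-0.681],[0,0,-0.681]],"twist":[0,0,0,0,0,0],"gripper":[0,0,0,0,0,0]}'
```

```text
time: 19.95
position: [597.2, 185.4, 283.4]
ee_rot: [3.133, -0.201, -0.004]
ft_force: [-0.9, 0.3, -0.3]
grip_width: 0.349
time: 20.45
position: [597.3, 37.5, 283.8]
ee_rot: [-3.105, -0.48, 0.003]
ft_force: [-0.3, 0.8, 0.9]
grip_width: 0.495
time: 21.15
position: [524.3, 3.7, 134.7]
ee_rot: [-3.103, -0.485, 0.002]
ft_force: [0.8, 0.1, 0.2]
grip_width: 0.501
time: 21.75
position: [524.4, 2.8, 32.4]
ee_rot: [-3.104, -0.484, 0.002]
ft_force: [0.7, -0.2, -0.6]
grip_width: 0.504
```

```bash
python3 -m inch '{"linear":[[0,0,0],[0,0,0],[0,0,0],[0,0,0],[0,0,0],[0,0,0.03],[0,0,0.07],[0,0,0.11],[0,0,0.15],[0,0,0.2],[0,0,0.35],[0,0,0.35]],"twist":[0,0,0,0,0,0,0,0,0,0,0,0],"gripper":[1,1,1,1,1,1,1,1,1,1,1,1]}'; python3 -m inch '{"linear":[[0,0,0.3],[0,0,0.6],[0,0,0.9],[0,0,1],[0,0,1]],"twist":[0,0,0,0,0],"gripper":[1,1,1,1,1]}'; python3 -m inch '{"linear":[[0.2,0,0.2],[0.4,0.1,0.333],[0.489,0.4,0.333],[0.489,0.7,0.333],[0.489,1,0.333],[0.489,1,0.333]],"twist":[-0.04,-0.08,-0.12,-0.1384,-0.1384,-0.1384],"gripper":[1,1,1,1,1,1]}';python3 -m inch '{"linear":[[0,0.3,0],[0,0.6,0],[0,0.9,0],[0,1,0],[0,1,0]],"twist":[0,0,0,0,0],"gripper":[1,1,1,1,1]}';python3 -m inch '{"linear":[[0,0.2,0],[-0.2,0.45,0],[-0.306,0.557,-0.2],[-0.306,0.557,-0.5],[-0.306,0.557,-0.8],[-0.306,0.557,-1],[-0.306,0.557,-1],[-0.306,0.557,-1]],"twist":[0,0,0,0,0,0,0,0],"gripper":[1,1,1,1,1,1,1,1]}'
```

```text
time: 22.95
position: [527.8, 1.9, 89.0]
ee_rot: [3.102, 0.484, 0.011]
ft_force: [0.5, -0.2, -0.1]
grip_width: 0.195
time: 23.45
position: [526.8, 2.2, 238.6]
ee_rot: [3.102, 0.484, 0.011]
ft_force: [0.5, 0.4, -0.6]
grip_width: 0.195
time: 24.05
position: [596.3, 157.3, 281.1]
ee_rot: [-3.135, 0.189, 0.009]
ft_force: [-1.0, -1.1, -0.9]
grip_width: 0.196
time: 24.55
position: [596.8, 303.7, 281.9]
ee_rot: [3.133, -0.192, -0.006]
ft_force: [-0.5, 0.6, -0.6]
grip_width: 0.198
time: 25.35
position: [552.0, 384.2, 134.3]
ee_rot: [3.133, -0.198, -0.003]
ft_force: [0.7, 0.1, 1.0]
grip_width: 0.2
```

```bash
python3 -m inch '{"linear":[[0,0,-0.25],[0,0,-0.45],[0,0,-0.6],[0,0,-0.7],[0,0,-0.77],[0,0,-0.81],[0,0,-0.83],[0,0,-0.84],[0,0,-0.84]],"twist":[0,0,0,0,0,0,0,0,0],"gripper":[1,1,1,1,1,1,1,1,1]}';python3 -m inch '{"linear":[[0,0,-0.007],[0,0,-0.007]],"twist":[0,0],"gripper":[1,1]}'
```

```text
time: 26.25
position: [552.6, 386.5, 10.1]
ee_rot: [-3.135, 0.197, -0.002]
ft_force: [0.7, -0.5, 0.5]
grip_width: 0.194
time: 26.45
position: [552.7, 386.6, 9.7]
ee_rot: [-3.135, 0.196, -0.002]
ft_force: [-1.4, -0.6, 5.1]
grip_width: 0.195
```

```bash
python3 -m inch '{"linear":[[0,0,0.003],[0,0,0.003],[0,0,0.003],[0,0,0.003],[0,0,0.003],[0,0,0.1],[0,0,0.25],[0,0,0.5],[0,0,0.8],[0,0,1],[0,0,1],[0,0,1],[0,0,1]],"twist":[0,0,0,0,0,0,0,0,0,0,0,0,0],"gripper":[0.6,0.3,0.3,0.3,0.3,0.3,0.3,0.3,0.3,0.3,0.3,0.3,0.3]}'
python3 - <<'E'
from h import *
b=arm.camera("side")[190:390,170:420,::-1]
cv2.imwrite("pics/tray4.png",cv2.resize(b,None,fx=3,fy=3,interpolation=cv2.INTER_CUBIC))
E
```

```text
time: 27.75
position: [551.1, 385.5, 157.1]
ee_rot: [3.134, -0.197, -0.003]
ft_force: [0.2, 0.3, -0.5]
grip_width: 0.346
```

View pics/tray4.png

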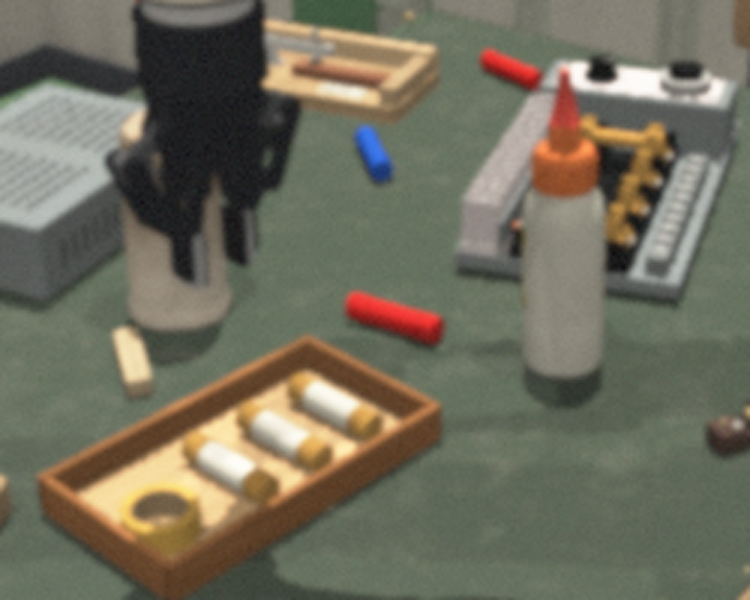

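All three fuses lie flat and separate at crop (230,465), (285,437) and (335,403). The tape, bottle and wax cylinder look undisturbed, the link is in its clips and the gripper is clear. Handing in.

```bash
python3 -c "
from bench import arm
print(arm.sign_off())"
```

```text
the job is handed in; nothing more can be done
None
```

I handed the job in at about 28 s, well inside the 72 s limit. The stop button was pressed and released first, and all three fuses are now in the tray.

- **Stop button:** I pressed it to its hard stop, where the TCP read 77.3 mm and the wrist force 20 N. The picture taken before the first fuse was pulled showed it back up.
- **Fuses:** I pulled them one at a time. Each was lowered until the wrist sensor felt the tray floor, at a TCP height of 9.3–9.7 mm, and only then let go.
- **Final check:** The last side picture shows three fuses flat and separate, with the link still in its clips. The tape, bottle and wax cylinder look unmoved, and the gripper is clear of everything.

**Readings that stood out:**
- The grip width on the barrels read about 0.196, or 16.7 mm, against the 19 mm given. It was the same for all three fuses, and the pictures show white-barrelled fuses, so I treated it as an offset in the reading.
- The first fuse was set down with up to 13.5 N before I eased off, against 3–5 N for the other two.

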